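# Close up a plywood electronics case, layer by layer

## Task

Build up the project in the open plywood case: set the battery pack down in the middle of the case floor, then bridge the two ledges above it with the longer shelf plate, then put the circuit board in the middle of that shelf, and last fit the lid so that it sits flat with its frame inside the walls. Lay everything centred and with its long side along the case's long side, set each part down rather than dropping it, and leave the short offcut where it lies.

Things in the scene. Friction and masses are not known exactly. Their poses are not given: they have to be found in the camera images.
- case: Open pale ply case, fixed to the bench, 132 x 150 mm outside and 64 mm high, walls 6 mm, floor 6 mm thick (inside 120 x 138 mm, 58 mm deep). Origin: centre of its underside, at bench height; its long side is along its own y, z up. Inside, along each of the two short walls (own +y and -y ends), runs a ledge 16 mm deep whose top is 30 mm above the case's underside; 106 mm are free between the ledges.
- battery: Black two-cell battery holder with grey cells, a block 34 x 60 mm, 20 mm high, 0.07 kg. Origin: centre of its underside. Long side along own y, z up; half a turn about z makes no difference. Its place: on the case floor between the ledges.
- shelf: The longer of two bare pale plywood plates, 50 x 124 mm, 8 mm thick, 0.04 kg; can be pinched across its 50 mm. Origin: centre of its underside. Long side along own y, z up; half a turn about z makes no difference. Its place: an end on each ledge, 7 mm short of each end wall.
- board: Brown circuit board 46 x 70 mm, 4 mm thick, with a finned aluminium heat sink in its centre, 24 mm (own x) x 32 mm (own y), reaching from 4 to 20 mm above the underside, by which it is held; 0.07 kg. A few components up to 8 mm tall stand near its short ends. Origin: centre of its underside. Long side along own y, z up; half a turn about z makes no difference. Its place: on top of the shelf.
- lid: Pale plywood lid: plate 132 x 150 mm, 6 mm thick, on a frame 106 x 126 mm, 6 mm deep; dark grip block in its centre, 20 mm (own x) x 40 mm (own y), from 12 to 36 mm above the underside; 0.15 kg. Origin: centre of the frame's underside, 58 mm above the case's underside when seated (frame inside the walls, 6 to 7 mm play). Long side along own y, z up; half a turn about z makes no difference.
- offcut: The shorter of two bare pale plywood plates, 50 x 90 mm, 8 mm thick: an offcut that is not part of the job and is to be left where it lies. Origin: centre of its underside, long side along its own y.
Mind the look-alikes: they are no part of the job. Leave any purple or yellow look-alike of the shelf alone.

How it is judged:
On the way, in this order (a step that is already met when the one before it is completed fails the run):
1. the battery pack stands in the middle of the case floor, released (horizontal distance between battery and case below 0.015 m and z of battery in the frame of case between 0.0035 and 0.0085 m and angle between the y axis of battery and the y axis of case, either way round below 0.3 rad and angle between battery's own z axis and vertical below 0.08 rad and contact force between the fingers and battery below 0.3 N and linear speed of battery below 0.02 m/s), for 0.2 s.
2. the long shelf plate bridges the two ledges over the battery, released (horizontal distance between shelf and case below 0.012 m and z of shelf in the frame of case between 0.0275 and 0.0325 m and angle between the y axis of shelf and the y axis of case, either way round below 0.2 rad and angle between shelf's own z axis and vertical below 0.08 rad and contact force between the fingers and shelf below 0.3 N and linear speed of shelf below 0.02 m/s), for 0.2 s.
3. the circuit board lies in the middle of the shelf, released (horizontal distance between board and case below 0.015 m and z of board in the frame of case between 0.0355 and 0.0405 m and angle between the y axis of board and the y axis of case, either way round below 0.3 rad and angle between board's own z axis and vertical below 0.08 rad and contact force between the fingers and board below 0.3 N and linear speed of board below 0.02 m/s), for 0.2 s.
4. the lid is seated on the case, released (horizontal distance between lid and case below 0.01 m and z of lid in the frame of case between 0.0555 and 0.0605 m and angle between the y axis of lid and the y axis of case, either way round below 0.12 rad and angle between lid's own z axis and vertical below 0.08 rad and contact force between the fingers and lid below 0.3 N and linear speed of lid below 0.02 m/s), for 0.2 s.
At the end, for the whole second after the job is handed in: In the case, released, at rest, level, seated heights within 2.5 mm, and centred and lengthwise: battery pack on the floor (15 mm, 0.3 rad), longer plate on both ledges (12 mm, 0.2 rad), circuit board on that plate (15 mm, 0.3 rad), lid seated (10 mm, 0.12 rad) (all of step 1 and all of step 2 and all of step 3 and all of step 4); the robot touches nothing.
It fails at once if the short offcut is moved by more than 25 mm (distance of offcut from where it was at the start of the episode above 0.025 m).
It fails at once if the battery is dropped (falls free faster than 0.7 m/s, a drop of about 25 mm) (linear speed of battery above 0.7 m/s and contact force between battery and anything else below 0.05 N).
It fails at once if the shelf is dropped (falls free faster than 0.7 m/s, a drop of about 25 mm) (linear speed of shelf above 0.7 m/s and contact force between shelf and anything else below 0.05 N).
It fails at once if the board is dropped (falls free faster than 0.7 m/s, a drop of about 25 mm) (linear speed of board above 0.7 m/s and contact force between board and anything else below 0.05 N).
It fails at once if the lid is dropped (falls free faster than 0.7 m/s, a drop of about 25 mm) (linear speed of lid above 0.7 m/s and contact force between lid and anything else below 0.05 N).
It also fails if it takes over 120 s, if anything falls off the work surface, if the arm or the gripper's body presses on something with over 40 N, if the wrist force passes 120 N, or if a joint passes its speed limit or range.

## Robot

A 7-joint arm with a two-finger parallel gripper is mounted at the origin on the work surface. World frame = base frame: x ahead of the robot, y to its left, z up, the work surface at z = 0. Lengths are in m, angles in rad, forces in N, time in s.
With the tool pointing down it reaches from about 0.4 to 0.85 m from the base axis. Payload 10.4 kg.
Tool frame: the origin (TCP) lies at the very end of the fingers, on their centre line; the grasp point (between the pads) lies 19 mm behind it (manip.grip_point_offset is the distance from the TCP to the grasp point, in m); z points along the fingers, y is the line along which they close (so a half turn about z gives the same grasp; the last joint's range is limited). The gripper opens to 85 mm and grips with 20 to 120 N. Pads are 22 mm wide; open, the fingers measure 114 mm over their backs; the gripper's body (76 mm by 85 mm) begins 54 mm behind the grasp point. The pads swing forward as they close: fully open they stand 13 mm farther back than shut.
Start: joints at [-1.125, 0.332, -0.065, 1.46, 0.022, 1.35, -0.088], TCP at [0.282, 0.558, 0.231] pointing down, gripper open.
Joint ranges: [-2.6, 2.6], [-0.5, 2.12], [-1.47, 1.34], [0.16, 2.42], [-1.27, 4.41], [0.06, 2.06], [-2.6, 2.6]. Speed limits (rad/s): [2.22, 2.22, 2.79, 2.79, 3.14, 3.14, 3.14].

## Interface

Orientations are given as [roll, pitch, yaw] about the fixed x, y, z axes, in that order (R = Rz(yaw) Ry(pitch) Rx(roll)).
In Python, from station import readout, cams, job, manip gives the robot as it stands.
- The arm moves only by the tool drive_tool, never from a script. Its argument "plan" is a list of rows, each a list of 7 numbers: the shift along the tool's x, y, z as a fraction of full scale, then the turn, a rotation vector about the tool's x, y, z as a fraction of full scale, then the opening, from 0 (shut) to 1 (fully open). A call has 1 to 12 rows; each row is the pose to reach, as a shift and turn from the pose commanded when the call began, along the tool's axes at that moment; what a row does not reach only later rows make up. Full scale, the value 1, is 0.25 m for a shift and pi/4 rad for a turn. A row lasts 1/8 s, in which the tool goes at most 62.5 mm and 10.7 degrees, less where a joint would pass 70% of its speed; a pose out of reach is approached as far as the arm can. A call with a number of a shift or a turn outside -1 to 1 is refused whole. A call with a gripper value outside its range is refused whole. The fingers move at their own pace and stop on an object; "force" is the grip in N (left out, the last holds). Time passes only in rows, so rows that repeat a pose let the fingers close. It gives the time, the measured TCP pose, the force, the opening and the grip force at its end, in the units of the state.
- readout.state(): the state, without advancing time (a new reading comes with each control period).
- cams.snapshot(name): name is "scene" or "top" or "wrist"; returns a dict with "color" (384x512x3 uint8, red, green, blue), "K" (3x3 intrinsics, pixels), "T" (4x4, takes a point from camera to world coordinates). Camera axes: x right, y down, z forward; pixel columns grow to the right and rows downward; lengths in m; the calibration is good to about 2 mm. A picture is of the moment at which its call begins. There is no depth.
- job.finish_job(): hands the job in; it is judged then, once.
The state is a dict: "time": time; "q": joint angles; "qvel": joint speeds; "joint_torque": joint torques, N m; "ee_pos": TCP position; "tcp_rot": TCP orientation; "wrist_force": force on the tool from outside, world axes, zero at the start; "moment": the same for the moment, N m; "grip_width": opening from 0.0 (shut) to 1.0 (fully open); "finger_force": force on a finger pad.
Only numpy, scipy, OpenCV 4.12 (cv2) and the standard library are available. Lean on these libraries where they do the work, as an engineer would, in place of code of your own. Each camera call takes 0.05 s, during which the arm holds its last target. There are 200 camera calls.

## Working session

There is one attempt and no reset: what is moved stays moved. The work goes in short steps, Python scripts to look and compute and a tool call to move; the robot and the scene stay as the last step left them, time stands still between calls to the robot, and variables do not carry over. Pictures are saved under pics/ and viewed, at most 15 in all, crops included, and the job is handed in when it is done.

Besides the shell and the picture viewer there is one more tool, called after "Call:" as name([rows], argument=value, ...), one row to a line, values as JSON. drive_tool: Moves the arm, as the interface text tells. Its arguments: {"type":"object","properties":{"plan":{"type":"array"},"force":{"type":"number"}},"required":["plan"]}

```bash
mkdir -p pics; ls
python3 - <<'E'
from station import readout,cams,manip
import cv2,numpy as np
print(readout.state()); print(manip.grip_point_offset)
for n in("top","scene"):
    s=cams.snapshot(n); cv2.imwrite(f"pics/{n}0.png",s["color"][:,:,::-1]); np.savez(f"{n}0.npz",**s); print(n,s["K"].round(1).tolist(),s["T"].round(3).tolist())
E
```

```text
pics
{'time': 0.0, 'q': array([-1.12459485,  0.33284567, -0.06470901,  1.46092081,  0.02161605,
        1.34989452, -0.08847144]), 'qvel': array([-0.00089655, -0.00014484, -0.00096732,  0.00073321,  0.00010028,
       -0.00033   , -0.000876  ]), 'joint_torque': array([ 6.82444461e-04, -6.25457239e+01,  4.96308412e-02, -3.91591465e+01,
        1.62212877e-02,  1.02953921e-02, -1.85538795e-05]), 'ee_pos': array([0.28222566, 0.5572423 , 0.23054211]), 'tcp_rot': array([-3.14022257e+00,  7.60987621e-05,  2.67285240e+00]), 'wrist_force': array([1.04862107, 0.00569126, 0.12065265]), 'moment': array([0.02230667, 0.04511492, 0.00017965]), 'finger_force': 0.0, 'grip_width': 0.9950196804554564}
0.0187
top [[477.1, 0.0, 254.2], [0.0, 477.1, 190.1], [0.0, 0.0, 1.0]] [[-0.007, -0.99, 0.143, 0.301], [-1.0, 0.009, 0.013, -0.112], [-0.014, -0.143, -0.99, 1.334], [0.0, 0.0, 0.0, 1.0]]
scene [[390.4, 0.0, 260.3], [0.0, 390.4, 198.2], [0.0, 0.0, 1.0]] [[-0.298, 0.767, -0.568, 1.309], [0.954, 0.241, -0.176, 0.139], [0.002, -0.595, -0.804, 1.155], [0.0, 0.0, 0.0, 1.0]]
```

View pics/top0.png

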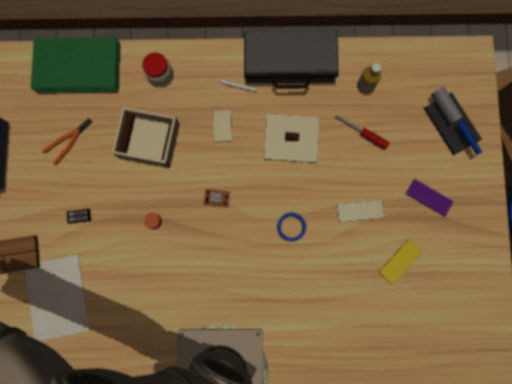

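View pics/scene0.png

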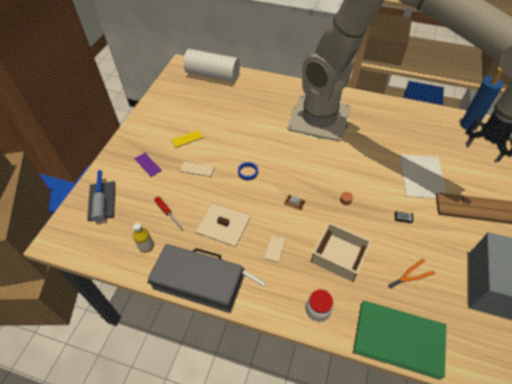

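The top view shows the case at (147,137), battery (79,216), board (217,198), lid (292,138), the long plate at (360,211) and the offcut at (222,126). In the scene view they're at (340,252), (404,217), (295,202), (223,222), (197,169) and (275,248).

```bash
cat > h.py <<'E'
import numpy as np,cv2
from scipy.spatial.transform import Rotation as Ro
def ray(s,uv):
    K,T=s["K"],s["T"]; d=T[:3,:3]@np.linalg.inv(K)@np.array([uv[0],uv[1],1.]); return T[:3,3],d
def plane(s,uv,z):
    o,d=ray(s,uv); return o+d*(z-o[2])/d[2]
def tri(s1,uv1,s2,uv2):
    A=[];b=[]
    for s,uv in((s1,uv1),(s2,uv2)):
        o,d=ray(s,uv); d=d/np.linalg.norm(d); P=np.eye(3)-np.outer(d,d); A.append(P);b.append(P@o)
    return np.linalg.lstsq(np.vstack(A),np.hstack(b),rcond=None)[0]
def rect(s,mask,seed,z):
    """component of mask nearest seed -> min-area rectangle on plane z: centre, (short,long) m, yaw of long side, pixel centre"""
    n,l,st,c=cv2.connectedComponentsWithStats(mask.astype(np.uint8))
    k=min((i for i in range(1,n) if st[i,4]>60),key=lambda i:np.min(np.hypot(*(np.argwhere(l==i)[:,::-1]-seed).T)))
    cs,_=cv2.findContours((l==k).astype(np.uint8),cv2.RETR_EXTERNAL,cv2.CHAIN_APPROX_NONE)
    ct=max(cs,key=cv2.contourArea)[:,0]
    p=np.array([plane(s,u,z)[:2] for u in ct])
    (c0,wh,a)=cv2.minAreaRect((p*1000).astype(np.float32)); bx=cv2.boxPoints((c0,wh,a))
    e=[bx[1]-bx[0],bx[2]-bx[1]]; e.sort(key=np.linalg.norm)
    uc=cv2.minAreaRect(ct.astype(np.float32))[0]
    return np.array(c0)/1000,[np.linalg.norm(x).round(1) for x in e],np.arctan2(e[1][1],e[1][0])%np.pi,uc
def hsv(s): return cv2.cvtColor(s["color"],cv2.COLOR_RGB2HSV).astype(int)
def togo(st,tgt,yaw):
    """shift and turn in tool axes, units of drive_tool; yaw = wanted direction of tool y (mod pi), tool down"""
    R=Ro.from_euler('xyz',st["tcp_rot"]); 
    y=np.array([np.cos(yaw),np.sin(yaw),0]); 
    if R.as_matrix()[:,1]@y<0: y=-y
    z=np.array([0,0,-1.]); G=Ro.from_matrix(np.c_[np.cross(y,z),y,z])
    return (R.inv().apply(np.array(tgt)-st["ee_pos"])/.25).round(3),((R.inv()*G).as_rotvec()/(np.pi/4)).round(3)
E
python3 - <<'E'
from h import *
t=dict(np.load("top0.npz"));s=dict(np.load("scene0.npz"))
S=dict(case=((147,137),(340,252),.064),battery=((79,216),(404,217),.02),board=((217,198),(295,202),.02),lid=((292,125),(223,222),.012),shelf=((360,211),(197,169),.008),offcut=((222,126),(275,248),.008))
for n,(a,b,z) in S.items():
    h=hsv(t); x,y=a; 
    m={'battery':h[...,2]<90,'board':(h[...,2]<125)}.get(n,h[...,1]<75)
    if n=='case': m=(h[...,1]<75)|(h[...,2]<110)
    print(n,h[y,x],tri(t,a,s,b).round(3),rect(t,m,np.array(a),z), h[y,x+ (30 if n!='shelf' else 0)])
E
```

```text
case [ 22  71 154] [0.643 0.206 0.028] (array([0.62989075, 0.19746686]), [np.float32(140.8), np.float32(162.5)], np.float32(1.3849496), (146.75094604492188, 138.32830810546875)) [ 18 124 121]
battery [ 8 23 45] [0.423 0.397 0.006] (array([0.42273349, 0.39311124]), [np.float32(34.7), np.float32(65.6)], np.float32(1.6875592), (78.4769287109375, 215.81539916992188)) [ 15 130 149]
board [ 13  29 104] [ 0.472  0.011 -0.   ] (array([0.46938666, 0.01100153]), [np.float32(47.3), np.float32(71.2)], np.float32(1.451421), (216.1158447265625, 197.9573211669922)) [ 16 132 145]
lid [ 23  72 153] [ 0.665 -0.196  0.054] (array([ 0.6407478 , -0.20039203]), [np.float32(129.3), np.float32(145.0)], np.float32(1.4951937), (291.08343505859375, 137.95700073242188)) [ 15 133 148]
shelf [ 23  71 155] [ 0.432 -0.391 -0.   ] (array([ 0.43210904, -0.38815771]), [np.float32(47.4), np.float32(119.5)], np.float32(1.662675), (359.7626647949219, 210.2985382080078)) [ 23  71 155]
offcut [ 22  68 154] [ 0.68  -0.004  0.005] (array([ 0.68044739, -0.00309374]), [np.float32(44.9), np.float32(84.8)], np.float32(0.04459181), (221.77011108398438, 125.44226837158203)) [ 16 130 149]
```

The sizes match, so I've got the right parts. First I'll go above the battery and look with the wrist camera.

```bash
python3 -c "
from h import *; from station import readout
print(togo(readout.state(),[.423,.393,.18],.117))"
```

```text
(array([-0.799, -0.331,  0.203]), array([-2.000e-03,  1.000e-03,  1.254e+00]))
```

Call:
drive_tool([
  [-0.25, -0.1, 0.05, 0, 0, 0.2, 1],
  [-0.5, -0.2, 0.1, 0, 0, 0.44, 1],
  [-0.7, -0.3, 0.15, 0, 0, 0.68, 1],
  [-0.8, -0.33, 0.2, 0, 0, 0.9, 1],
  [-0.8, -0.33, 0.2, 0, 0, 1, 1],
  [-0.8, -0.33, 0.2, 0, 0, 1, 1],
])

```text
time: 0.85
ee_pos: [0.4234, 0.3934, 0.181]
tcp_rot: [-3.141, 0.0, 1.888]
wrist_force: [-0.4, 0.3, -0.0]
grip_width: 0.999
finger_force: 0.0
```

Call:
drive_tool([
  [0, 0, 0, 0, 0, 0.2, 1],
  [0, 0, 0, 0, 0, 0.25, 1],
  [0, 0, 0, 0, 0, 0.25, 1],
])

```text
time: 1.23
ee_pos: [0.423, 0.3942, 0.1813]
tcp_rot: [-3.142, -0.0, 1.694]
wrist_force: [-0.6, -0.4, -0.5]
grip_width: 0.999
finger_force: 0.0
```

```bash
cat > snap.py <<'E'
import sys
from h import *; from station import readout,cams
def snap(n):
    s=cams.snapshot("wrist"); cv2.imwrite(f"pics/{n}.png",s["color"][:,:,::-1]); np.savez(n+".npz",**s)
    st=readout.state(); print(st["ee_pos"].round(4),st["tcp_rot"].round(3),st["grip_width"].round(2),'cam',s["T"][:3,3].round(3)); return s
if __name__=="__main__": snap(sys.argv[1])
E
python3 snap.py w1
```

```text
Traceback (most recent call last):
  File "snap.py", line 6, in <module>
    if __name__=="__main__": snap(sys.argv[1])
                             ~~~~^^^^^^^^^^^^^
  File "snap.py", line 5, in snap
    st=readout.state(); print(st["ee_pos"].round(4),st["tcp_rot"].round(3),st["grip_width"].round(2),'cam',s["T"][:3,3].round(3)); return s
                                                                           ^^^^^^^^^^^^^^^^^^^^^^
AttributeError: 'float' object has no attribute 'round'
```

View pics/w1.png

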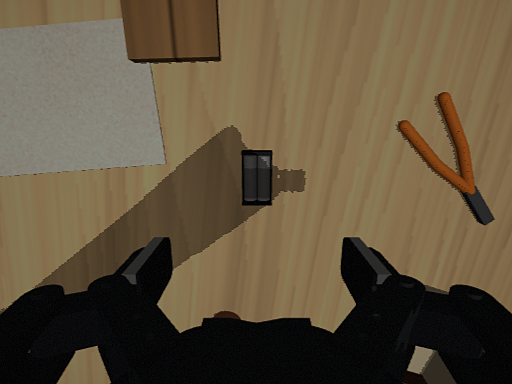

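Battery at (257,178), roughly aligned with the fingers. Next I'll measure it in this view and from a second wrist height.

```bash
sed -i 's/st\["grip_width"\].round(2)/round(st["grip_width"],2)/' snap.py
python3 - <<'E'
from h import *; from station import readout
s=dict(np.load("w1.npz")); h=hsv(s); print(s["T"].round(3).tolist(),s["K"][0])
print(h[178,250],h[178,270],h[210,250],h[130,256])
m=(h[...,2]<70); m[:140]=0;m[215:]=0;m[:,:230]=0;m[:,290:]=0
r=rect(s,m,np.array((257,178)),.02);print(r)
t=dict(np.load("top0.npz"));print(tri(t,(78.5,215.8),s,r[3]))
E
```

```text
[[0.992, 0.119, 0.033, 0.414], [0.124, -0.958, -0.259, 0.458], [0.001, 0.261, -0.965, 0.324], [0.0, 0.0, 0.0, 1.0]] [282.26364629   0.         256.09105248]
[ 0 20 38] [ 90 255   1] [ 17 113  81] [ 17 108 132]
(array([0.42339502, 0.39498776]), [np.float32(36.0), np.float32(61.6)], np.float32(1.694692), (257.0, 177.5))
[0.42330656 0.39486107 0.01541577]
```

Call:
drive_tool([
  [0, 0, 0.2, 0, 0, 0, 0.8],
  [0, 0, 0.4, 0, 0, 0, 0.8],
  [0, 0, 0.58, 0, 0, 0, 0.8],
  [0, 0, 0.68, 0, 0, 0, 0.8],
  [0, 0, 0.712, 0, 0, 0, 0.8],
  [0, 0, 0.712, 0, 0, 0, 0.5],
  [0, 0, 0.712, 0, 0, 0, 0],
  [0, 0, 0.712, 0, 0, 0, 0],
  [0, 0, 0.712, 0, 0, 0, 0],
  [0, 0, 0.712, 0, 0, 0, 0],
], force=40)

```text
time: 2.52
ee_pos: [0.4244, 0.3945, 0.0049]
tcp_rot: [3.14, -0.002, 1.691]
wrist_force: [-0.4, -0.2, 6.9]
grip_width: 0.387
finger_force: 41.9
```

Call:
drive_tool([
  [0, 0, -0.1, 0, 0, 0, 0],
  [0, 0, -0.3, 0, 0, 0, 0],
  [0, 0, -0.5, 0, 0, 0, 0],
  [0, 0, -0.7, 0, 0, 0, 0],
  [0, 0, -0.8, 0, 0, 0, 0],
  [0, 0, -0.8, 0, 0, 0, 0],
])

```text
time: 3.28
ee_pos: [0.4243, 0.3944, 0.2057]
tcp_rot: [3.138, -0.003, 1.691]
wrist_force: [-0.0, -0.2, -1.6]
grip_width: 0.384
finger_force: 41.0
```

```bash
python3 -c "
from h import *; from station import readout
s=readout.state();print(s['grip_width'],s['finger_force'],togo(s,[.60,.19,.22],1.385-np.pi/2))"
```

```text
0.38387127177459485 41.00675582885742 (array([-0.896,  0.6  , -0.058]), array([ 0.003, -0.005,  0.39 ]))
```

Call:
drive_tool([
  [-0.15, 0.11, -0.06, 0, 0, 0.1, 0],
  [-0.33, 0.23, -0.15, 0, 0, 0.2, 0],
  [-0.52, 0.37, -0.22, 0, 0, 0.39, 0],
  [-0.7, 0.5, -0.22, 0, 0, 0.39, 0],
  [-0.9, 0.64, -0.22, 0, 0, 0.39, 0],
  [-0.98, 0.7, -0.22, 0, 0, 0.39, 0],
  [-0.98, 0.7, -0.22, 0, 0, 0.39, 0],
  [-0.98, 0.7, -0.22, 0, 0, 0.39, 0],
])

```text
time: 4.28
ee_pos: [0.6258, 0.1725, 0.2572]
tcp_rot: [-3.14, 0.0, 1.386]
wrist_force: [0.3, -1.2, -0.4]
grip_width: 0.383
finger_force: 41.0
```

```bash
python3 snap.py w2
```

```text
[0.6257 0.1729 0.2575] [-3.14  -0.     1.387] 0.38 cam [0.637 0.236 0.4  ]
```

View pics/w2.png

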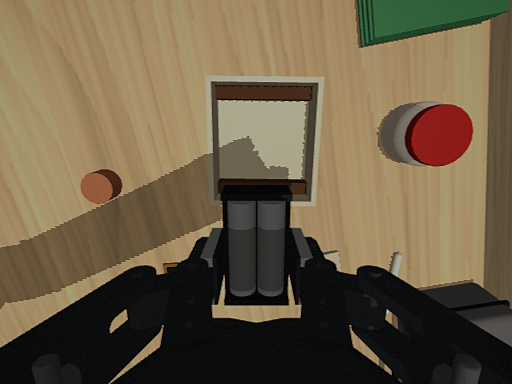

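The case is at (265,141), with rim corners near (206,76), (324,76), (315,206) and (213,206), and brown ledges at rows 92 and 186. The battery is held square.

```bash
cat > case.py <<'E'
from h import *; import sys
def casepose(n,z=.064):
    s=dict(np.load(n)); 
    g=cv2.cvtColor(s["color"],cv2.COLOR_RGB2GRAY)
    c=np.array([[206,76],[324,76],[315,206],[213,206]],np.float32).reshape(-1,1,2)
    q=cv2.cornerSubPix(g,c.copy(),(5,5),(-1,-1),(3,50,.01)).reshape(-1,2)
    P=np.array([plane(s,u,z) for u in q]); return s,q,P
s,q,P=casepose("w2.npz"); print(q.round(1).tolist(),P.round(4).tolist())
print([np.linalg.norm(P[i]-P[(i+1)%4]).round(4) for i in range(4)],P.mean(0))
d=(P[0]-P[3]+P[1]-P[2]); print('yaw',np.arctan2(d[1],d[0]))
h=hsv(s); m=(h[...,1]<85)&(h[...,2]>80); print(h[78,260],h[60,260],h[130,260]); 
t=dict(np.load("top0.npz")); ht=hsv(t); g=cv2.cvtColor(t["color"],cv2.COLOR_RGB2GRAY)
c=np.array([[125,110],[180,118],[170,165],[113,156]],np.float32).reshape(-1,1,2)
q2=cv2.cornerSubPix(g,c,(4,4),(-1,-1),(3,50,.01)).reshape(-1,2); print(q2.round(1).tolist())
print([min(((tri(t,u,s,v)-0).round(3).tolist() for v in q),key=lambda p:abs(p[2]-.064)) for u in q2])
E
python3 case.py
```

```text
[[210.60000610351562, 80.69999694824219], [324.5, 76.80000305175781], [310.3999938964844, 201.39999389648438], [213.0, 206.0]] [[0.595, 0.2845, 0.064], [0.7199, 0.2654, 0.064], [0.6852, 0.1255, 0.064], [0.5651, 0.1417, 0.064]]
[np.float64(0.1264), np.float64(0.1441), np.float64(0.1212), np.float64(0.1459)] [0.64131126 0.20425761 0.064     ]
yaw 1.3464806387187414
[ 29  41 170] [ 19  98 167] [ 27  42 170]
[[124.30000305175781, 109.80000305175781], [180.0, 118.0], [169.1999969482422, 167.5], [113.0, 156.0]]
[[0.723, 0.269, 0.04], [0.693, 0.114, 0.032], [0.619, 0.132, 0.053], [0.589, 0.293, 0.037]]
```

Run:
```python
from h import *
s=dict(np.load("w2.npz")); h=hsv(s)
for S in (60,70,80):
    m=(h[...,1]<S)&(h[...,2]>60); m[:70]=0; m[212:]=0; m[:,:195]=0; m[:,335:]=0
    r=rect(s,m,np.array((260,79)),.064); print(S,r)
# same rim in the top view: height from the two centres
t=dict(np.load("top0.npz")); h=hsv(t)
for S in (75,90):
    m=(h[...,1]<S)|(h[...,2]<60); m[:100]=0;m[172:]=0;m[:,:105]=0;m[:,188:]=0
    r2=rect(t,m,np.array((125,112)),.064); print(r2); print(tri(t,r2[3],s,r[3]))
```

```text
60 (array([0.64019061, 0.20535202]), [np.float32(131.7), np.float32(149.2)], np.float32(1.375145), (264.0, 140.5))
70 (array([0.64001025, 0.20555431]), [np.float32(132.3), np.float32(149.5)], np.float32(1.3741297), (263.7927551269531, 140.15325927734375))
80 (array([0.63996643, 0.20553394]), [np.float32(132.9), np.float32(149.5)], np.float32(1.3750657), (263.7364501953125, 140.11265563964844))
(array([0.63369958, 0.20950391]), [np.float32(129.5), np.float32(133.1)], np.float32(2.9417427), (142.58314514160156, 136.7269744873047))
[0.6395392  0.21055901 0.05376391]
(array([0.63468512, 0.20136621]), [np.float32(138.6), np.float32(161.2)], np.float32(1.3717899), (145.46153259277344, 136.6923065185547))
[0.64167534 0.20787433 0.03817244]
```

```bash
python3 -c "
from h import *; from station import readout
s=readout.state();print(togo(s,[.640,.205,.012],1.375-np.pi/2))"
```

```text
(array([0.136, 0.034, 0.982]), array([-0.002, -0.   ,  0.015]))
```

Call:
drive_tool([
  [0.136, 0.034, 0, 0, 0, 0.015, 0],
  [0.136, 0.034, 0.2, 0, 0, 0.015, 0],
  [0.136, 0.034, 0.4, 0, 0, 0.015, 0],
  [0.136, 0.034, 0.6, 0, 0, 0.015, 0],
  [0.136, 0.034, 0.78, 0, 0, 0.015, 0],
  [0.136, 0.034, 0.9, 0, 0, 0.015, 0],
  [0.136, 0.034, 0.96, 0, 0, 0.015, 0],
  [0.136, 0.034, 0.98, 0, 0, 0.015, 0],
  [0.136, 0.034, 0.984, 0, 0, 0.015, 0],
  [0.136, 0.034, 0.984, 0, 0, 0.015, 0],
])

```text
time: 5.58
ee_pos: [0.642, 0.2036, 0.0135]
tcp_rot: [3.14, -0.001, 1.373]
wrist_force: [0.4, -0.7, -0.7]
grip_width: 0.384
finger_force: 41.0
```

Call:
drive_tool([
  [-0.004, -0.004, 0.006, 0, 0, 0, 0],
  [-0.004, -0.004, 0.011, 0, 0, 0, 0],
  [-0.004, -0.004, 0.011, 0, 0, 0, 0],
])

```text
time: 5.95
ee_pos: [0.6404, 0.2024, 0.0109]
tcp_rot: [3.141, -0.001, 1.373]
wrist_force: [-4.0, -1.4, 9.0]
grip_width: 0.385
finger_force: 42.1
```

Call:
drive_tool([
  [0, 0, 0, 0, 0, 0, 0.5],
  [0, 0, 0, 0, 0, 0, 0.65],
  [0, 0, 0, 0, 0, 0, 0.65],
  [0, 0, -0.1, 0, 0, 0, 0.65],
  [0, 0, -0.25, 0, 0, 0, 0.65],
  [0, 0, -0.45, 0, 0, 0, 0.65],
  [0, 0, -0.65, 0, 0, 0, 0.65],
  [0.06, 0, -0.8, 0, 0, 0, 0.65],
  [0.12, 0, -0.92, 0, 0, 0, 0.65],
  [0.12, 0, -0.92, 0, 0, 0, 0.65],
])

```text
time: 7.2
ee_pos: [0.6472, 0.2336, 0.2422]
tcp_rot: [3.138, -0.003, 1.375]
wrist_force: [0.9, -0.0, -0.2]
grip_width: 0.647
finger_force: 0.0
```

```bash
python3 snap.py w3; python3 -c "
from h import *; from station import readout
s=readout.state();print(togo(s,[.432,-.39,.24],1.66-np.pi/2))"
```

```text
[0.6466 0.2323 0.2403] [ 3.140e+00 -1.000e-03  1.374e+00] 0.65 cam [0.659 0.296 0.385]
(array([-2.609e+00, -3.540e-01, -2.000e-03]), array([ 0.002, -0.001, -0.365]))
```

View pics/w3.png

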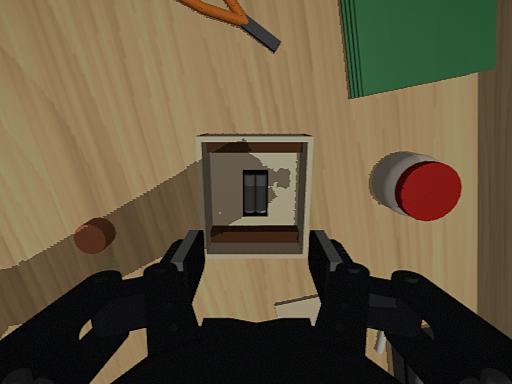

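Battery is centred in the case at (256,193). Moving on to the shelf.

Call:
drive_tool([
  [-0.22, -0.03, 0, 0, 0, -0.05, 0.9],
  [-0.44, -0.06, 0, 0, 0, -0.1, 0.9],
  [-0.66, -0.09, 0, 0, 0, -0.15, 0.9],
  [-0.88, -0.12, 0, 0, 0, -0.2, 0.9],
  [-1, -0.14, 0, 0, 0, -0.2, 0.9],
])

```text
time: 7.88
ee_pos: [0.5609, -0.0105, 0.2386]
tcp_rot: [-3.14, 0.001, 1.526]
wrist_force: [1.0, -0.7, -0.1]
grip_width: 0.903
finger_force: 0.0
```

Call:
drive_tool([
  [-0.22, -0.03, 0, 0, 0, 0, 0.9],
  [-0.44, -0.06, 0, 0, 0, 0, 0.9],
  [-0.66, -0.09, 0, 0, 0, 0, 0.9],
  [-0.88, -0.12, 0, 0, 0, 0, 0.9],
  [-1, -0.14, 0, 0, 0, 0, 0.9],
])

```text
time: 8.5
ee_pos: [0.5152, -0.2585, 0.2385]
tcp_rot: [-3.14, 0.001, 1.526]
wrist_force: [-0.2, 0.2, -0.3]
grip_width: 0.897
finger_force: 0.0
```

```bash
python3 -c "
from h import *; from station import readout
s=readout.state();print(s['ee_pos'],togo(s,[.432,-.40,.24],1.66-np.pi/2))
s=dict(np.load('w3.npz')); h=hsv(s)
m=(h[...,1]<75)&(h[...,2]>60); m[:125]=0; m[262:]=0; m[:,:190]=0; m[:,320:]=0
print(rect(s,m,np.array((198,180)),.064))
m=(h[...,2]<70); m[:165]=0;m[222:]=0;m[:,:235]=0;m[:,275:]=0
print(rect(s,m,np.array((257,193)),.026))"
```

```text
[ 0.51516525 -0.25848786  0.23845719] (array([-0.58 , -0.307, -0.005]), array([-0.002,  0.001, -0.171]))
(array([0.63999261, 0.20569775]), [np.float32(132.3), np.float32(151.0)], np.float32(1.3748782), (254.0, 196.5))
(array([0.64107892, 0.20372437]), [np.float32(33.6), np.float32(62.5)], np.float32(1.3859426), (255.3150634765625, 192.73060607910156))
```

Call:
drive_tool([
  [-0.2, -0.1, 0, 0, 0, -0.17, 0.9],
  [-0.4, -0.2, 0, 0, 0, -0.17, 0.9],
  [-0.56, -0.29, 0, 0, 0, -0.17, 0.9],
  [-0.58, -0.307, 0, 0, 0, -0.17, 0.9],
  [-0.58, -0.307, 0, 0, 0, -0.17, 0.9],
])

```text
time: 9.12
ee_pos: [0.4341, -0.3965, 0.2386]
tcp_rot: [-3.141, -0.001, 1.662]
wrist_force: [0.7, 0.3, -0.4]
grip_width: 0.901
finger_force: 0.0
```

```bash
python3 snap.py w4
```

```text
[ 0.4351 -0.3956  0.2388] [-3.141e+00 -1.000e-03  1.664e+00] 0.9 cam [ 0.428 -0.333  0.381]
```

View pics/w4.png

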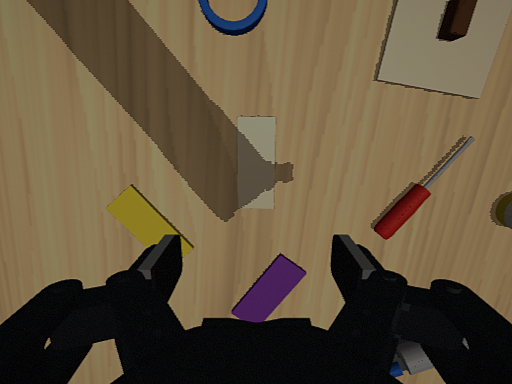

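The shelf is at (256,162), spanning roughly (238–275, 116–208).

Run:
```python
from h import *; from station import readout
s=dict(np.load("w4.npz")); h=hsv(s); print(h[130,256],h[190,245],h[190,225],h[130,220])
for S in(60,75):
    m=(h[...,1]<S); m[:105]=0;m[222:]=0;m[:,:225]=0;m[:,290:]=0
    r=rect(s,m,np.array((257,135)),.008); print(r)
t=dict(np.load("top0.npz"));print(tri(t,(359.8,210.6),s,r[3]))
c=r[0]; print(togo(readout.state(),[*c,.003],r[2]-np.pi/2))
```

```text
[ 27  47 142] [18 75 88] [ 17 120  83] [ 18 115  89]
(array([ 0.43010406, -0.36014062]), [np.float32(49.0), np.float32(59.0)], np.float32(1.6629322), (256.0, 140.0))
(array([ 0.43283856, -0.39140875]), [np.float32(49.2), np.float32(121.9)], np.float32(1.659341), (256.0, 162.5))
[ 0.43294091 -0.39034907 -0.00252112]
(array([ 0.017, -0.007,  0.943]), array([-0.001, -0.001,  0.006]))
```

Call:
drive_tool([
  [0.017, -0.007, 0.2, 0, 0, 0, 0.72],
  [0.017, -0.007, 0.4, 0, 0, 0, 0.72],
  [0.017, -0.007, 0.6, 0, 0, 0, 0.72],
  [0.017, -0.007, 0.78, 0, 0, 0, 0.72],
  [0.017, -0.007, 0.9, 0, 0, 0, 0.72],
  [0.017, -0.007, 0.945, 0, 0, 0, 0.72],
  [0.017, -0.007, 0.956, 0, 0, 0, 0.72],
  [0.017, -0.007, 0.956, 0, 0, 0, 0.72],
])

```text
time: 10.18
ee_pos: [0.4335, -0.3926, 0.0015]
tcp_rot: [3.14, 0.001, 1.664]
wrist_force: [-0.2, 0.6, 0.7]
grip_width: 0.721
finger_force: 0.0
```

Call:
drive_tool([
  [0.004, -0.002, 0.008, 0, 0, 0, 0.72],
  [0.004, -0.002, 0.008, 0, 0, 0, 0.3],
  [0.004, -0.002, 0.008, 0, 0, 0, 0.3],
  [0.004, -0.002, 0.008, 0, 0, 0, 0.3],
  [0.004, -0.002, 0.008, 0, 0, 0, 0.3],
], force=40)

```text
time: 10.8
ee_pos: [0.4324, -0.3916, -0.0006]
tcp_rot: [3.141, -0.0, 1.663]
wrist_force: [-1.8, 2.4, 4.8]
grip_width: 0.571
finger_force: 41.3
```

Call:
drive_tool([
  [0, 0, -0.03, 0, 0, 0, 0.3],
  [0, 0, -0.12, 0, 0, 0, 0.3],
  [0, 0, -0.25, 0, 0, 0, 0.3],
  [0, 0, -0.45, 0, 0, 0, 0.3],
  [0, 0, -0.65, 0, 0, 0, 0.3],
  [0, 0, -0.8, 0, 0, 0, 0.3],
  [0, 0, -0.8, 0, 0, 0, 0.3],
])

```text
time: 11.68
ee_pos: [0.4331, -0.3927, 0.2021]
tcp_rot: [3.137, 0.003, 1.663]
wrist_force: [-0.1, 0.7, -0.9]
grip_width: 0.568
finger_force: 41.6
```

```bash
python3 snap.py w5; python3 -c "
from h import *; from station import readout
s=readout.state();print(togo(s,[.640,.2056,.22],1.375-np.pi/2))"
```

```text
[ 0.4324 -0.3919  0.2   ] [3.139e+00 1.000e-03 1.663e+00] 0.56 cam [ 0.426 -0.328  0.345]
(array([ 2.303,  1.048, -0.081]), array([0.003, 0.001, 0.367]))
```

View pics/w5.png

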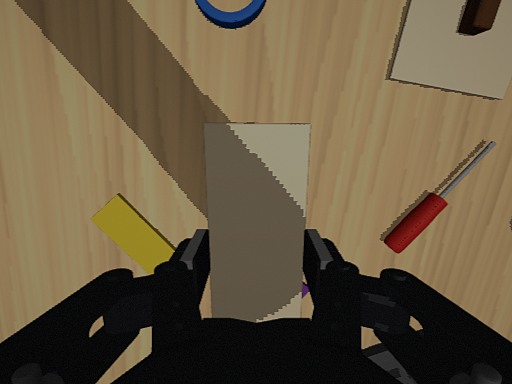

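The shelf is held level between the pads, with its far edge at row 124. Carrying it to the case.

Call:
drive_tool([
  [0.1, 0.04, -0.08, 0, 0, 0.05, 0.3],
  [0.28, 0.13, -0.08, 0, 0, 0.1, 0.3],
  [0.46, 0.21, -0.08, 0, 0, 0.15, 0.3],
  [0.64, 0.29, -0.08, 0, 0, 0.2, 0.3],
  [0.82, 0.37, -0.08, 0, 0, 0.25, 0.3],
  [1, 0.45, -0.08, 0, 0, 0.3, 0.3],
])

```text
time: 12.48
ee_pos: [0.5206, -0.1304, 0.2175]
tcp_rot: [-3.14, -0.0, 1.427]
wrist_force: [1.8, -0.4, -0.8]
grip_width: 0.566
finger_force: 41.5
```

```bash
python3 -c "
from h import *; from station import readout
s=readout.state();print(togo(s,[.640,.2056,.22],1.375-np.pi/2))"
```

```text
(array([ 1.399,  0.279, -0.01 ]), array([-0.002,  0.   ,  0.066]))
```

Call:
drive_tool([
  [0.18, 0.035, 0, 0, 0, 0.066, 0.3],
  [0.36, 0.07, 0, 0, 0, 0.066, 0.3],
  [0.54, 0.105, 0, 0, 0, 0.066, 0.3],
  [0.72, 0.14, 0, 0, 0, 0.066, 0.3],
  [0.9, 0.175, 0, 0, 0, 0.066, 0.3],
  [1, 0.2, 0, 0, 0, 0.066, 0.3],
])

```text
time: 13.22
ee_pos: [0.6055, 0.1111, 0.2168]
tcp_rot: [-3.139, 0.0, 1.379]
wrist_force: [-0.1, -0.7, -0.4]
grip_width: 0.57
finger_force: 41.5
```

Call:
drive_tool([
  [0.15, 0.03, 0, 0, 0, 0, 0.3],
  [0.3, 0.06, 0, 0, 0, 0, 0.3],
  [0.38, 0.075, 0, 0, 0, 0, 0.3],
  [0.38, 0.075, 0, 0, 0, 0, 0.3],
])

```text
time: 13.72
ee_pos: [0.6421, 0.1993, 0.2166]
tcp_rot: [-3.139, 0.001, 1.379]
wrist_force: [-0.0, -1.5, -1.6]
grip_width: 0.569
finger_force: 41.5
```

```bash
python3 snap.py w6; python3 -c "
from h import *; from station import readout
s=readout.state();print(togo(s,[.640,.2056,.034],1.375-np.pi/2))"
```

```text
[0.6423 0.1974 0.2171] [-3.140e+00  2.000e-03  1.377e+00] 0.57 cam [0.654 0.262 0.359]
(array([ 0.032, -0.014,  0.733]), array([-0.002,  0.002,  0.002]))
```

View pics/w6.png

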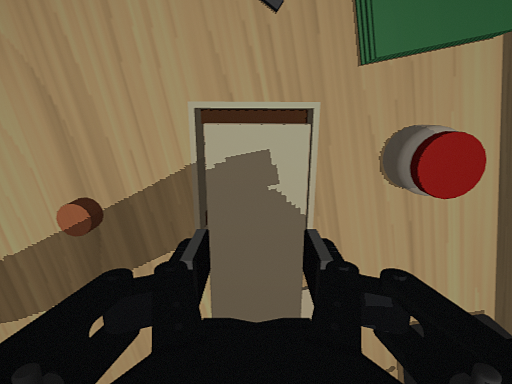

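The shelf sits square over the case, so I'm lowering it.

Call:
drive_tool([
  [0.032, -0.014, 0.05, 0, 0, 0, 0.3],
  [0.032, -0.014, 0.2, 0, 0, 0, 0.3],
  [0.032, -0.014, 0.36, 0, 0, 0, 0.3],
  [0.032, -0.014, 0.5, 0, 0, 0, 0.3],
  [0.032, -0.014, 0.6, 0, 0, 0, 0.3],
  [0.032, -0.014, 0.68, 0, 0, 0, 0.3],
  [0.032, -0.014, 0.72, 0, 0, 0, 0.3],
  [0.032, -0.014, 0.73, 0, 0, 0, 0.3],
  [0.032, -0.014, 0.73, 0, 0, 0, 0.3],
  [0.032, -0.014, 0.73, 0, 0, 0, 0.3],
])

```text
time: 15.02
ee_pos: [0.6415, 0.2065, 0.037]
tcp_rot: [3.14, -0.001, 1.376]
wrist_force: [-0.1, 0.2, 0.2]
grip_width: 0.566
finger_force: 41.6
```

Call:
drive_tool([
  [-0.002, -0.004, 0.012, 0, 0, 0, 0.3],
  [-0.002, -0.004, 0.022, 0, 0, 0, 0.3],
  [-0.002, -0.004, 0.03, 0, 0, 0, 0.3],
  [-0.002, -0.004, 0.03, 0, 0, 0, 0.3],
])

```text
time: 15.52
ee_pos: [0.6398, 0.206, 0.0294]
tcp_rot: [-3.141, -0.0, 1.376]
wrist_force: [-5.5, -1.3, 8.0]
grip_width: 0.57
finger_force: 42.4
```

Call:
drive_tool([
  [0, 0, 0, 0, 0, 0, 0.65],
  [0, 0, 0, 0, 0, 0, 0.72],
  [0, 0, 0, 0, 0, 0, 0.72],
  [0, 0, -0.1, 0, 0, 0, 0.72],
  [0, 0, -0.25, 0, 0, 0, 0.72],
  [0, 0, -0.45, 0, 0, 0, 0.72],
  [0.06, 0, -0.65, 0, 0, 0, 0.72],
  [0.12, 0, -0.85, 0, 0, 0, 0.72],
  [0.12, 0, -0.85, 0, 0, 0, 0.72],
])

```text
time: 16.65
ee_pos: [0.6472, 0.2375, 0.2457]
tcp_rot: [3.136, -0.005, 1.378]
wrist_force: [-0.1, -1.0, -0.7]
grip_width: 0.722
finger_force: 0.0
```

```bash
python3 snap.py w7; python3 -c "
from h import *; from station import readout
s=readout.state();print(togo(s,[.470,.005,.22],1.451-np.pi/2))"
```

```text
[0.6463 0.2362 0.2428] [ 3.139e+00 -2.000e-03  1.377e+00] 0.72 cam [0.658 0.3   0.389]
(array([-1.044, -0.514,  0.088]), array([ 0.003, -0.002, -0.094]))
```

View pics/w7.png

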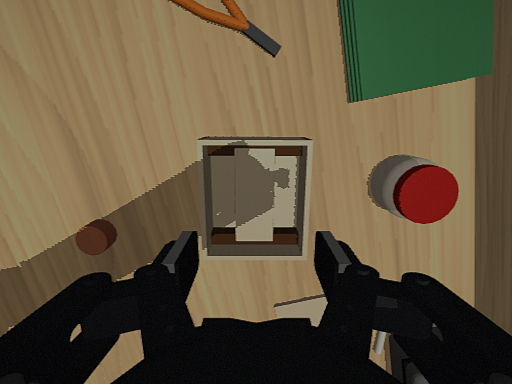

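The shelf bridges both ledges, centred at (254,195) and spanning rows 148–242. Next is the board.

Call:
drive_tool([
  [-0.18, -0.09, 0, 0, 0, -0.09, 0.72],
  [-0.36, -0.18, 0, 0, 0, -0.09, 0.72],
  [-0.54, -0.27, 0.03, 0, 0, -0.09, 0.72],
  [-0.72, -0.36, 0.06, 0, 0, -0.09, 0.72],
  [-0.9, -0.44, 0.09, 0, 0, -0.09, 0.72],
  [-1, -0.51, 0.09, 0, 0, -0.09, 0.72],
  [-1, -0.51, 0.09, 0, 0, -0.09, 0.72],
])

```text
time: 17.58
ee_pos: [0.4705, 0.0129, 0.2176]
tcp_rot: [-3.14, -0.0, 1.444]
wrist_force: [0.0, 0.4, -0.6]
grip_width: 0.72
finger_force: 0.0
```

```bash
python3 snap.py w8
python3 - <<'E'
from h import *
s=dict(np.load("w7.npz")); h=hsv(s)
m=(h[...,1]<85)&(h[...,2]>50); m[:146]=0; m[246:]=0; m[:,:234]=0; m[:,276:]=0
print(rect(s,m,np.array((254,195)),.038))
E
```

```text
[0.4714 0.0143 0.2178] [-3.141 -0.     1.446] 0.72 cam [0.478 0.076 0.36 ]
(array([0.64061383, 0.20684146]), [np.float32(54.3), np.float32(122.5)], np.float32(1.3754936), (254.5, 194.0))
```

View pics/w8.png

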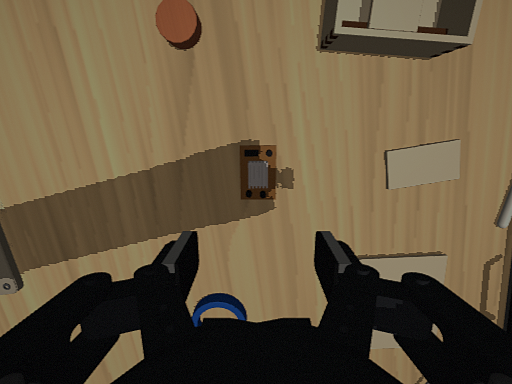

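Board at (258,172), with its heat sink at (258,175).

Run:
```python
from h import *; from station import readout
s=dict(np.load("w8.npz")); h=hsv(s); print(h[175,258],h[185,244],h[150,235],h[210,258])
m=np.zeros(h.shape[:2],bool); w=np.s_[140:205,236:282]
mm=(h[...,1]<60)&(h[...,2]>70); m[w]=mm[w]; a=rect(s,m,np.array((258,175)),.02); print('sink',a)
for S in(140,160):
    m[:]=0; mm=(h[...,1]>S)|(h[...,1]<60); m[w]=mm[w]; b=rect(s,m,np.array((244,185)),.004); print('board',b)
t=dict(np.load("top0.npz"));print(tri(t,(216.1,198),s,b[3]))
print(togo(readout.state(),[*a[0],.010],1.447-np.pi/2))
```

```text
[10 21 74] [ 16 209  55] [ 18 116  81] [ 18 111  87]
sink (array([0.47153961, 0.01085166]), [np.float32(23.4), np.float32(32.4)], np.float32(1.4545017), (257.5, 174.0))
board (array([0.47169437, 0.00972821]), [np.float32(45.7), np.float32(70.1)], np.float32(1.4445944), (257.5, 172.0))
board (array([0.4715264 , 0.01031685]), [np.float32(45.0), np.float32(69.3)], np.float32(1.4618852), (257.5, 171.49998474121094))
[0.47134172 0.01206806 0.00700057]
(array([-0.014,  0.003,  0.831]), array([-0.001, -0.   , -0.002]))
```

Call:
drive_tool([
  [-0.014, 0.003, 0.2, 0, 0, 0, 0.55],
  [-0.014, 0.003, 0.4, 0, 0, 0, 0.55],
  [-0.014, 0.003, 0.58, 0, 0, 0, 0.55],
  [-0.014, 0.003, 0.74, 0, 0, 0, 0.55],
  [-0.014, 0.003, 0.81, 0, 0, 0, 0.55],
  [-0.014, 0.003, 0.84, 0, 0, 0, 0.55],
  [-0.014, 0.003, 0.84, 0, 0, 0, 0.55],
])

```text
time: 18.5
ee_pos: [0.4726, 0.0116, 0.0082]
tcp_rot: [-3.141, 0.0, 1.447]
wrist_force: [-0.2, -0.4, 0.2]
grip_width: 0.549
finger_force: 0.0
```

Call:
drive_tool([
  [-0.003, -0.003, 0, 0, 0, 0, 0.2],
  [-0.003, -0.003, 0, 0, 0, 0, 0.1],
  [-0.003, -0.003, 0, 0, 0, 0, 0.1],
  [-0.003, -0.003, 0, 0, 0, 0, 0.1],
  [-0.003, -0.003, 0, 0, 0, 0, 0.1],
], force=40)

```text
time: 19.12
ee_pos: [0.4724, 0.0107, 0.0095]
tcp_rot: [3.14, -0.001, 1.447]
wrist_force: [-1.4, -0.2, 6.9]
grip_width: 0.269
finger_force: 40.2
```

Call:
drive_tool([
  [0, 0, -0.03, 0, 0, 0, 0.1],
  [0, 0, -0.12, 0, 0, 0, 0.1],
  [0, 0, -0.3, 0, 0, 0, 0.1],
  [0, 0, -0.5, 0, 0, 0, 0.1],
  [0, 0, -0.7, 0, 0, 0, 0.1],
  [0, 0, -0.84, 0, 0, 0, 0.1],
  [0, 0, -0.84, 0, 0, 0, 0.1],
])

```text
time: 20.0
ee_pos: [0.4729, 0.0107, 0.2215]
tcp_rot: [3.137, -0.002, 1.447]
wrist_force: [0.6, 0.1, -1.2]
grip_width: 0.265
finger_force: 39.4
```

```bash
python3 -c "
from h import *; from station import readout
s=readout.state();print(s['grip_width'],s['finger_force'],togo(s,[.640,.2056,.22],1.375-np.pi/2))"
```

```text
0.2646319836292299 39.41092371940613 (array([0.857, 0.567, 0.011]), array([ 0.006, -0.003,  0.091]))
```

Call:
drive_tool([
  [0.08, 0.05, 0, 0, 0, 0.09, 0.1],
  [0.22, 0.15, 0, 0, 0, 0.09, 0.1],
  [0.38, 0.25, 0, 0, 0, 0.09, 0.1],
  [0.54, 0.36, 0, 0, 0, 0.09, 0.1],
  [0.7, 0.46, 0, 0, 0, 0.09, 0.1],
  [0.8, 0.53, 0, 0, 0, 0.09, 0.1],
  [0.857, 0.567, 0, 0, 0, 0.09, 0.1],
  [0.857, 0.567, 0, 0, 0, 0.09, 0.1],
  [0.857, 0.567, 0, 0, 0, 0.09, 0.1],
])

```text
time: 21.12
ee_pos: [0.6383, 0.2046, 0.218]
tcp_rot: [-3.141, 0.001, 1.375]
wrist_force: [0.1, -0.7, -0.7]
grip_width: 0.269
finger_force: 39.4
```

```bash
python3 snap.py w9; python3 -c "
from h import *; from station import readout
s=readout.state();print(togo(s,[.640,.206,.052],1.375-np.pi/2))"
```

```text
[0.6384 0.2045 0.2183] [-3.141e+00  1.000e-03  1.375e+00] 0.27 cam [0.651 0.268 0.361]
(array([0.007, 0.005, 0.665]), array([-0.001,  0.001, -0.   ]))
```

View pics/w9.png

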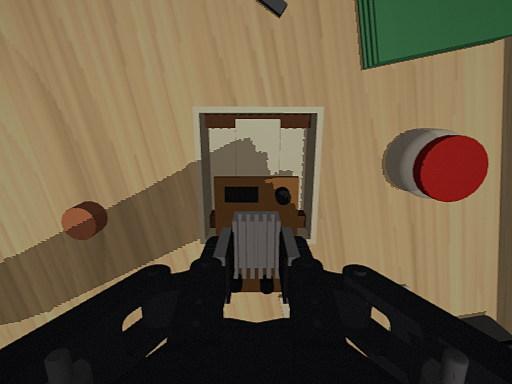

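The board is held level over the shelf, its far edge at row 177. Lowering it.

Call:
drive_tool([
  [0.007, 0.005, 0.05, 0, 0, 0, 0.1],
  [0.007, 0.005, 0.2, 0, 0, 0, 0.1],
  [0.007, 0.005, 0.36, 0, 0, 0, 0.1],
  [0.007, 0.005, 0.5, 0, 0, 0, 0.1],
  [0.007, 0.005, 0.6, 0, 0, 0, 0.1],
  [0.007, 0.005, 0.65, 0, 0, 0, 0.1],
  [0.007, 0.005, 0.66, 0, 0, 0, 0.1],
  [0.007, 0.005, 0.66, 0, 0, 0, 0.1],
  [0.007, 0.005, 0.66, 0, 0, 0, 0.1],
])

```text
time: 22.3
ee_pos: [0.641, 0.2074, 0.0547]
tcp_rot: [3.14, -0.001, 1.376]
wrist_force: [-0.3, 0.2, -0.7]
grip_width: 0.269
finger_force: 39.4
```

Call:
drive_tool([
  [-0.006, -0.003, 0.012, 0, 0, 0, 0.1],
  [-0.006, -0.003, 0.022, 0, 0, 0, 0.1],
  [-0.006, -0.003, 0.029, 0, 0, 0, 0.1],
  [-0.006, -0.003, 0.029, 0, 0, 0, 0.1],
])

```text
time: 22.8
ee_pos: [0.6393, 0.2057, 0.0475]
tcp_rot: [-3.141, -0.0, 1.376]
wrist_force: [-6.5, -1.9, 10.2]
grip_width: 0.269
finger_force: 40.8
```

Call:
drive_tool([
  [0, 0, 0, 0, 0, 0, 0.4],
  [0, 0, 0, 0, 0, 0, 0.45],
  [0, 0, 0, 0, 0, 0, 0.45],
  [0, 0, -0.1, 0, 0, 0, 0.45],
  [0, 0, -0.25, 0, 0, 0, 0.45],
  [0, 0, -0.45, 0, 0, 0, 0.45],
  [0.06, 0, -0.65, 0, 0, 0, 0.45],
  [0.12, 0, -0.8, 0, 0, 0, 0.45],
  [0.12, 0, -0.8, 0, 0, 0, 0.45],
])

```text
time: 23.92
ee_pos: [0.6463, 0.2372, 0.2497]
tcp_rot: [3.137, -0.004, 1.378]
wrist_force: [1.0, 0.8, -0.5]
grip_width: 0.45
finger_force: 0.0
```

```bash
python3 snap.py w10; python3 -c "
from h import *; from station import readout
s=readout.state();print(togo(s,[.640,-.22,.25],1.495-np.pi/2))
s=dict(np.load('w10.npz')); h=hsv(s); h=h[100:300,180:340]
cv2.imwrite('pics/w10c.png',cv2.resize(s['color'][100:300,180:340,::-1],None,fx=3,fy=3))"
```

```text
[0.6456 0.236  0.2472] [ 3.140e+00 -1.000e-03  1.377e+00] 0.45 cam [0.658 0.3   0.393]
(array([-1.794,  0.329, -0.013]), array([ 0.002, -0.002, -0.15 ]))
```

View pics/w10c.png

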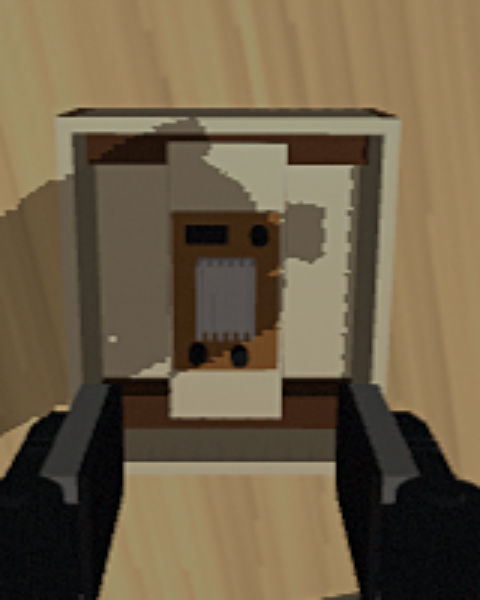

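The board lies centred on the shelf, at crop (226,292). Moving to the lid.

Call:
drive_tool([
  [-0.18, 0.03, 0, 0, 0, -0.05, 0.6],
  [-0.36, 0.06, 0, 0, 0, -0.1, 0.6],
  [-0.54, 0.1, 0, 0, 0, -0.15, 0.6],
  [-0.72, 0.13, 0, 0, 0, -0.15, 0.6],
  [-0.9, 0.165, 0, 0, 0, -0.15, 0.6],
  [-1, 0.18, 0, 0, 0, -0.15, 0.6],
])

```text
time: 24.72
ee_pos: [0.6399, -0.0226, 0.2448]
tcp_rot: [-3.14, 0.001, 1.49]
wrist_force: [-1.0, 0.5, -0.4]
grip_width: 0.602
finger_force: 0.0
```

```bash
python3 -c "
from h import *; from station import readout
s=readout.state();print(togo(s,[.640,-.22,.25],1.495-np.pi/2))"
```

```text
(array([-0.787,  0.064, -0.02 ]), array([-0.003,  0.002, -0.006]))
```

Call:
drive_tool([
  [-0.2, 0.016, 0, 0, 0, 0, 0.6],
  [-0.4, 0.03, 0, 0, 0, 0, 0.6],
  [-0.6, 0.05, 0, 0, 0, 0, 0.6],
  [-0.75, 0.06, 0, 0, 0, 0, 0.6],
  [-0.787, 0.064, 0, 0, 0, 0, 0.6],
  [-0.787, 0.064, 0, 0, 0, 0, 0.6],
])

```text
time: 25.48
ee_pos: [0.6413, -0.2162, 0.2451]
tcp_rot: [-3.14, -0.0, 1.493]
wrist_force: [0.8, -0.1, -0.3]
grip_width: 0.604
finger_force: 0.0
```

```bash
python3 snap.py w11
```

```text
[ 0.6417 -0.215   0.2454] [-3.140e+00 -1.000e-03  1.495e+00] 0.6 cam [ 0.646 -0.152  0.388]
```

View pics/w11.png

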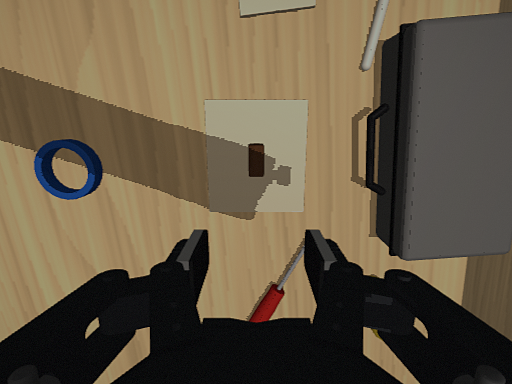

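Lid at (256,155), with its grip block at (256,160) and the long side along image rows.

Run:
```python
from h import *; from station import readout
s=dict(np.load("w11.npz")); h=hsv(s); print(h[150,256],h[120,256],h[200,225])
for S in(80,90):
    m=(h[...,1]<S)|(h[...,2]<50); m[:92]=0;m[216:]=0;m[:,:195]=0;m[:,312:]=0; m[190:,245:]&=(h[190:,245:,1]<S)
    r=rect(s,m,np.array((225,110)),.012); print(r)
m=(h[...,1]>140)&(h[...,2]<80); m[:140]=0;m[180:]=0;m[:,:245]=0;m[:,270:]=0
g=rect(s,m,np.array((256,155)),.036); print('grip',g)
t=dict(np.load("top0.npz"));ht=hsv(t)
m=(ht[...,2]<70); m[:125]=0;m[150:]=0;m[:,:280]=0;m[:,:]&=True
gt=rect(t,m,np.array((292,136)),.036);print(gt,tri(t,gt[3],s,g[3]), tri(t,(291.1,138.),s,r[3]))
print(togo(readout.state(),[*r[0],.020],r[2]-np.pi/2))
```

```text
[ 11 158  76] [ 24  49 165] [ 20  72 103]
(array([ 0.64139124, -0.20344067]), [np.float32(132.1), np.float32(147.8)], np.float32(1.4935359), (256.0, 155.5))
(array([ 0.64061011, -0.2062532 ]), [np.float32(133.7), np.float32(153.7)], np.float32(1.4950372), (256.0, 157.5))
grip (array([ 0.64174097, -0.20256512]), [np.float32(17.7), np.float32(40.1)], np.float32(1.4935851), (256.0, 160.0))
(array([ 0.6382865 , -0.20161842]), [np.float32(20.1), np.float32(33.5)], np.float32(1.5601449), (292.0, 136.5)) [ 0.64144787 -0.2031444   0.02465883] [ 0.6414664  -0.20189471  0.00802554]
(array([ 0.033, -0.006,  0.901]), array([-0.002, -0.001, -0.001]))
```

Call:
drive_tool([
  [0.046, -0.003, 0.2, 0, 0, 0, 0.6],
  [0.046, -0.003, 0.4, 0, 0, 0, 0.6],
  [0.046, -0.003, 0.58, 0, 0, 0, 0.6],
  [0.046, -0.003, 0.75, 0, 0, 0, 0.6],
  [0.046, -0.003, 0.86, 0, 0, 0, 0.6],
  [0.046, -0.003, 0.9, 0, 0, 0, 0.6],
  [0.046, -0.003, 0.91, 0, 0, 0, 0.6],
  [0.046, -0.003, 0.91, 0, 0, 0, 0.6],
])

```text
time: 26.52
ee_pos: [0.6427, -0.2044, 0.02]
tcp_rot: [3.14, 0.0, 1.494]
wrist_force: [0.6, -0.1, 0.1]
grip_width: 0.597
finger_force: 0.0
```

Call:
drive_tool([
  [0.005, -0.003, 0.008, 0, 0, 0, 0.4],
  [0.005, -0.003, 0.008, 0, 0, 0, 0.1],
  [0.005, -0.003, 0.008, 0, 0, 0, 0.05],
  [0.005, -0.003, 0.008, 0, 0, 0, 0.05],
  [0.005, -0.003, 0.008, 0, 0, 0, 0.05],
  [0.005, -0.003, 0.008, 0, 0, 0, 0.05],
], force=70)

```text
time: 27.28
ee_pos: [0.6417, -0.2032, 0.0175]
tcp_rot: [3.141, -0.0, 1.494]
wrist_force: [-0.9, 1.0, 5.7]
grip_width: 0.215
finger_force: 70.7
```

Call:
drive_tool([
  [0, 0, -0.03, 0, 0, 0, 0.05],
  [0, 0, -0.1, 0, 0, 0, 0.05],
  [0, 0, -0.25, 0, 0, 0, 0.05],
  [0, 0, -0.42, 0, 0, 0, 0.05],
  [0, 0, -0.6, 0, 0, 0, 0.05],
  [0, 0, -0.75, 0, 0, 0, 0.05],
  [0, 0, -0.8, 0, 0, 0, 0.05],
  [0, 0, -0.8, 0, 0, 0, 0.05],
])

```text
time: 28.28
ee_pos: [0.6414, -0.2034, 0.2173]
tcp_rot: [3.141, -0.0, 1.494]
wrist_force: [0.1, -0.5, -2.3]
grip_width: 0.217
finger_force: 69.7
```

```bash
python3 -c "
from h import *; from station import readout
s=readout.state();print(s['grip_width'],s['finger_force'],togo(s,[.640,.2056,.22],1.375-np.pi/2))"
```

```text
0.21679878225964644 69.73009586334229 (array([ 1.631, -0.131, -0.011]), array([ 0.001, -0.   ,  0.151]))
```

Call:
drive_tool([
  [0.06, -0.005, 0, 0, 0, 0.03, 0.05],
  [0.18, -0.015, 0, 0, 0, 0.06, 0.05],
  [0.34, -0.027, 0, 0, 0, 0.1, 0.05],
  [0.5, -0.04, 0, 0, 0, 0.15, 0.05],
  [0.66, -0.053, 0, 0, 0, 0.15, 0.05],
  [0.82, -0.066, 0, 0, 0, 0.15, 0.05],
  [0.98, -0.079, 0, 0, 0, 0.15, 0.05],
])

```text
time: 29.15
ee_pos: [0.6394, 0.0439, 0.2147]
tcp_rot: [-3.139, 0.001, 1.376]
wrist_force: [0.9, -0.3, -1.3]
grip_width: 0.219
finger_force: 69.7
```

```bash
python3 -c "
from h import *; from station import readout
s=readout.state();print(s['grip_width'],s['finger_force'],togo(s,[.640,.2056,.22],1.375-np.pi/2))"
```

```text
0.21858740281963207 69.72080111503601 (array([ 0.635, -0.123, -0.021]), array([-0.004,  0.001,  0.002]))
```

Call:
drive_tool([
  [0.14, -0.027, 0, 0, 0, 0, 0.05],
  [0.3, -0.058, 0, 0, 0, 0, 0.05],
  [0.45, -0.087, 0, 0, 0, 0, 0.05],
  [0.56, -0.108, 0, 0, 0, 0, 0.05],
  [0.62, -0.12, 0, 0, 0, 0, 0.05],
  [0.62, -0.12, 0, 0, 0, 0, 0.05],
  [0.62, -0.12, 0, 0, 0, 0, 0.05],
])

```text
time: 30.02
ee_pos: [0.6411, 0.1984, 0.2165]
tcp_rot: [-3.142, 0.001, 1.374]
wrist_force: [0.9, 0.3, -1.6]
grip_width: 0.219
finger_force: 69.7
```

```bash
python3 snap.py w12; python3 -c "
from h import *; from station import readout
s=readout.state();print(togo(s,[.640,.2056,.085],1.375-np.pi/2))"
```

```text
[0.6413 0.1984 0.2168] [3.141e+00 1.000e-03 1.374e+00] 0.22 cam [0.653 0.261 0.359]
(array([ 0.028, -0.011,  0.527]), array([ 0.   ,  0.001, -0.001]))
```

View pics/w12.png

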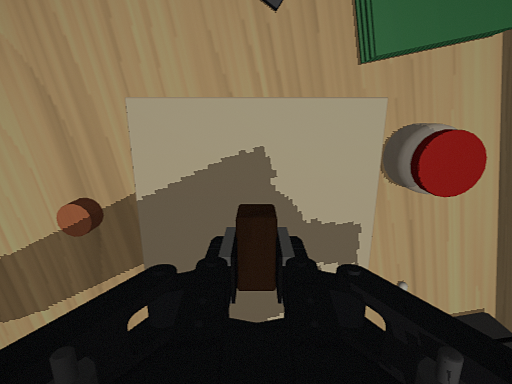

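The lid is held level and square, with far corners at (126,98) and (388,98). I'll check where it sits in the hand.

Run:
```python
from h import *; from station import readout
s=dict(np.load("w12.npz")); st=readout.state(); R=Ro.from_euler('xyz',st["tcp_rot"])
for u in((126,98),(388,98)): print((R.inv().apply(plane(s,u,.2113)-st["ee_pos"])*1000).round(1))
```

```text
[ 73.8 -64.9   5.4]
[73.9 65.3  5.4]
```

Call:
drive_tool([
  [0.028, -0.011, 0.05, 0, 0, 0, 0.05],
  [0.028, -0.011, 0.2, 0, 0, 0, 0.05],
  [0.028, -0.011, 0.34, 0, 0, 0, 0.05],
  [0.028, -0.011, 0.44, 0, 0, 0, 0.05],
  [0.028, -0.011, 0.5, 0, 0, 0, 0.05],
  [0.028, -0.011, 0.52, 0, 0, 0, 0.05],
  [0.028, -0.011, 0.52, 0, 0, 0, 0.05],
  [0.028, -0.011, 0.52, 0, 0, 0, 0.05],
])

```text
time: 31.08
ee_pos: [0.6402, 0.2079, 0.0879]
tcp_rot: [3.14, -0.001, 1.376]
wrist_force: [0.5, 0.6, -1.6]
grip_width: 0.216
finger_force: 69.7
```

Call:
drive_tool([
  [-0.009, 0, 0, 0, 0, 0, 0.05],
  [-0.009, 0, 0.015, 0, 0, 0, 0.05],
  [-0.009, 0, 0.03, 0, 0, 0, 0.05],
  [-0.009, 0, 0.04, 0, 0, 0, 0.05],
  [-0.009, 0, 0.047, 0, 0, 0, 0.05],
  [-0.009, 0, 0.05, 0, 0, 0, 0.05],
  [-0.009, 0, 0.05, 0, 0, 0, 0.05],
])

```text
time: 31.95
ee_pos: [0.639, 0.2056, 0.0755]
tcp_rot: [-3.141, -0.0, 1.376]
wrist_force: [-6.6, -1.8, 10.1]
grip_width: 0.215
finger_force: 71.2
```

Seated at the expected height, with contact felt. Releasing.

Call:
drive_tool([
  [0, 0, 0, 0, 0, 0, 0.4],
  [0, 0, 0, 0, 0, 0, 0.5],
  [0, 0, 0, 0, 0, 0, 0.5],
  [0, 0, -0.1, 0, 0, 0, 0.5],
  [0, 0, -0.25, 0, 0, 0, 0.5],
  [0, 0, -0.45, 0, 0, 0, 0.5],
  [0.0, 0, -0.65, 0, 0, 0, 0.5],
  [0.0, 0, -0.72, 0, 0, 0, 0.5],
  [0, 0, -0.72, 0, 0, 0, 0.5],
  [0, 0, -0.72, 0, 0, 0, 0.5],
])

```text
time: 33.2
ee_pos: [0.6385, 0.2055, 0.2522]
tcp_rot: [-3.139, 0.001, 1.376]
wrist_force: [-0.1, 0.4, -0.4]
grip_width: 0.503
finger_force: 0.0
```

```bash
python3 snap.py w13
python3 - <<'E'
from h import *
s=dict(np.load("w13.npz")); h=hsv(s)
m=(h[...,1]<80)&(h[...,2]>50); m[:60]=0;m[300:]=0;m[:,:170]=0;m[:,345:]=0
print(rect(s,m,np.array((256,140)),.07))
m=(h[...,1]>140)&(h[...,2]<80); m[:100]=0;m[230:]=0;m[:,:235]=0;m[:,280:]=0
print(rect(s,m,np.array((256,170)),.094))
E
```

```text
[0.6384 0.2055 0.2521] [-3.139e+00  2.000e-03  1.376e+00] 0.5 cam [0.651 0.269 0.395]
(array([0.63976471, 0.19100389]), [np.float32(138.1), np.float32(176.7)], np.float32(1.385439), (257.0, 181.5))
(array([0.63942108, 0.20680347]), [np.float32(17.7), np.float32(41.0)], np.float32(1.37718), (257.0, 177.5))
```

View pics/w13.png

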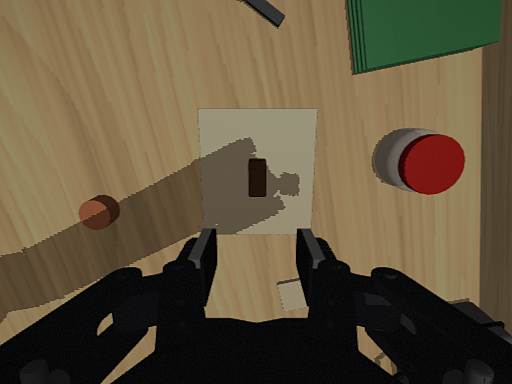

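The lid covers the case, centred at (257,172). Its grip block measures (0.639, 0.207) at yaw 1.377, against the case at (0.640, 0.2056) and 1.375. Handing in.

```bash
python3 -c "
from station import job; print(job.finish_job())"
```

```text
the job is handed in; nothing more can be done
None
```

The battery, long shelf, circuit board and lid are all set down in the case in order, each measured within about 2–3 mm of its centre; I never touched the offcut, and the job is handed in at about 33 s, but no verdict was returned.

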